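# Snap the washed brush and the needle tool into the spring clips of the tool rack

## Task

Put the glaze brush and the needle tool away in the tool rack: press each one down by its handle into an empty pair of spring clips, one tool to a pair and either pair for either tool, until it is snapped fully home in both clips of the pair. The brush must be held by its red handle with its ferrule and bristles out clear beyond the far clips, on the wall side, to dry; the needle tool, held about the middle of its wooden handle, may lie either way round. Leave the ribbon tool in its clips and the other things where they are.

Things in the scene. Friction and masses are not known exactly. Their poses are not given: they have to be found in the camera images.
- rack: tool rack, fixed to the table: plywood base 130 x 216 mm (top 14 mm over the table), two brown wooden battens 18 mm wide (tops 38 mm over the table), each with a row of three steel spring clips 65 mm apart, making three pairs. Origin: centre of the underside; y along the row of pairs, x across the battens, away from the robot to the wall
- clips_a: a pair of steel spring clips on the two battens, empty at the start, fixed. Origin: midway between its two clips, level with the batten tops (38 mm over the table); x along a clipped tool, from near clip to far clip (to the wall), z up. Clips centred at x = -29 and +29 mm, each 12 mm long; the 46 mm between them are free for the fingers, down to the base 24 mm below the origin
- clips_b: a second, equal pair, also empty. Each clip: a 2 mm floor plate (a seated tool's underside rests on it, 2 mm over the origin) and two sprung jaws with a flared mouth 20 mm wide at z = 26 mm, a neck of 7 mm at z = 15 mm, wider below. A handle pressed straight down between the lips spreads the jaws (about 10 to 18 N for the pair) and they close over it
- clips_c: a third pair of clips, the same as clips_a, but holding the ribbon tool. Which of the three places in the row is clips_a, clips_b or clips_c changes from start to start
- brush: glaze brush, 180 mm long, about 25 g, lying on the table, bristles roughly to the wall: red handle 12 mm thick (touches like a 12.4 mm square bar), white ferrule, dark bristles. Origin: middle of its length, on the underside; y along it: bristle tip at y = -90 mm, end of ferrule and start of handle at y = -25 mm, end of handle at y = +90 mm
- brush_grip (a point): point on the axis of the brush's handle, at y = +25 mm of the brush, 6.2 mm above its underside: grip here; it belongs in the middle between the two clips (it may end up to 14 mm nearer the robot and up to 28 mm farther than that along x of the pair). It is 8.2 mm above the clips' origin when home
- brush_bristles (a point): tip of the bristles, 113 mm from brush_grip; must end on the +x (wall) side of the clips
- needle_tool: needle tool, 183 mm long, lying on the table at the start: turned pale wooden handle 10 mm thick (solid for contact as a 10 mm square bar, from y = -48 to y = +51 mm) with thin metal at the ends. Origin: middle, on its underside; its y axis runs along it. Mass about 18 g
- needle_grip (a point): point on the axis of the needle tool's handle, 5 mm above its underside, middle of the wood: grip here; it belongs in the middle between the two clips (within 12 mm along x of the pair). It is 7 mm above the clips' origin when home
- ribbon_tool: ribbon tool, 240 mm long with a wire loop at one end and a wooden handle 10 mm thick, lying snapped in clips_c, to be left there; origin in the middle of its length, on its underside, y axis along it
- stamp: bystander: white plaster stamp, 31 mm wide, 53 mm high, standing; origin in the middle of its foot
- rib_rubber: bystander: red kidney-shaped rib, 45 x 90 x 5 mm, lying flat; origin in the middle of its underside
- pinch_pot: bystander: small raw clay pot, 72 mm wide, 64 mm high; origin in the middle of its foot
There are look-alikes about, which are no part of the job. Several things look just like the brush: the one meant starts farthest to the robot's left.

How it is judged:
By the outcome, as a careful person would: the job done as asked, in the order asked, and still so for the second after the job is handed in, with the robot touching nothing.
It also fails if it takes over 48 s, if anything falls off the work surface, if the arm or the gripper's body presses on something with over 40 N, if the wrist force passes 120 N, or if a joint passes its speed limit or range.

## Robot

A 6-joint arm with a two-finger parallel gripper is mounted at the origin on a cart in front of the work surface, level with it; the furniture and walls round the work are solid. World frame = base frame: x ahead of the robot, y to its left, z up, the work surface at z = 0. Lengths are in m, angles in degrees, forces in N, time in s.
With the tool pointing down it reaches from about 0.4 to 0.825 m from the base axis. Payload 7 kg.
Tool frame: the origin (TCP) lies at the very end of the fingers, on their centre line; the grasp point (between the pads) lies 19 mm behind it; z points along the fingers, y is the line along which they close (so a half turn about z gives the same grasp; the last joint's range is limited). The gripper opens to 88 mm and grips with 3 to 60 N. Pads are 19 mm wide; open, the fingers measure 130 mm over their backs; the gripper's body (78 mm by 193 mm) begins 47 mm behind the grasp point.
Start: joints at [16.507, 20.546, 0.682, 0, -70.136, -16.507], TCP at [0.675, -0, 0.227] pointing down, gripper open.
Joint ranges: [-176.03, 176.03], [-82.01, 121.73], [-58.28, 71.71], [-173.87, 95.51], [-174.79, -0.11], [-173.66, 173.66]. Speed limits (degrees/s): [136.94, 136.94, 172.46, 180, 180, 180].

## Interface

Orientations are given as [roll, pitch, yaw] about the fixed x, y, z axes, in that order (R = Rz(yaw) Ry(pitch) Rx(roll)).
In Python, from plant import r gives the robot as it stands. The module is installed in compiled form; this text tells all that it offers.
- The arm moves only by the tool jog_arm, never from a script. Its arguments are lists of equal length, an entry for each row: "travel": the shift along the tool's x, y, z each as a share of 50 cm, from -1 to 1, a list of three; "dr": the turn, a rotation vector about the tool's x, y, z each as a share of 360 degrees, from -1 to 1, a list of three; "claw": the opening, from 0 (shut) to 1 (fully open). A call has exactly 10 rows; each row is the pose to reach, as a shift and turn from the pose commanded when the call began, along the tool's axes at that moment, turning the shorter way round; what a row does not reach only later rows make up. A row lasts 1/8 s, in which the tool goes at most 62.5 mm and 10.7 degrees, less where a joint would pass 70% of its speed; a pose out of reach is approached as far as the arm can. A call with a number of a shift or a turn outside -1 to 1 is refused whole. A call with a gripper value outside its range is refused whole. The fingers move at their own pace and stop on an object; "newtons" is the grip in N (left out, the last holds). Time passes only in rows, so rows that repeat a pose let the fingers close, or fill a call up. It gives the time, the measured TCP pose, the force, the opening and the grip force at its end, in the units of the state.
- r.get_state(): the state, without advancing time (a new reading comes with each control period).
- r.capture(name): name is "scene" or "side" or "wrist"; returns a dict with "pixels" (384x512x3 uint8, red, green, blue), "range_z" (384x512 float32, m along the optical axis (not along the pixel's ray), 0 where there is no reading), "fx", "fy", "cx", "cy" (pixels), "position" and "attitude" of the camera in the world; the wrist camera has in their place "hand_eye" (4x4, takes a point from camera to tool coordinates, whose origin is the TCP and whose axes are the flange's). Camera axes: x right, y up, looking along -z (the intrinsics and any distortion apply to the point x, -y, -z); pixel columns grow to the right and rows downward; lengths in m; the calibration is good to about 2 mm. The wrist camera is an equidistant fisheye: a pixel r from the principal point sees the ray r / f radians off the axis. A picture is of the moment at which its call begins: read the wrist's pose just before it.
- r.close_job(): hands the job in; it is judged then, once.
Trained networks look in the newest picture that a camera, given by its name, has taken for a name from the list of things; names that differ only in an ending like _2 or _b are one class to them, and where a whole thing is asked for, a point or a joint stands for the part that bears it (a point fixed in the world has none). Each returns a list of dicts, best first, with "conf" (0 to 1); they miss things now and then, are a little off and sometimes report something else, mostly with a low value. They report only what shows in the picture. A call takes as long as a camera call. They do not tell look-alikes from the thing itself.
- r.boxes_of(name, camera): "extent" ([left, top, right, bottom] in pixels, round what is visible of it).
- r.regions_of(name, camera): "pixels" (384x512 bool, what is visible of it) and "extent" ([left, top, right, bottom] in pixels, round what is visible of it).
- r.tip_of(name, camera): "at" ([column, row] in pixels: a listed point, or the origin of a listed thing).
The state is a dict: "time_s": time; "joints": joint angles; "qd": joint speeds; "joint_torque": joint torques, N m; "tcp_pos": TCP position; "eef_rot": TCP orientation; "contact_force": force on the tool from outside, world axes, zero at the start; "moment": the same for the moment, N m; "gripper_width": finger opening in m; "gripper_force": force on a finger pad.
Only numpy, scipy, OpenCV 4.12 (cv2) and the standard library are available. Lean on these libraries where they do the work, as an engineer would, in place of code of your own. Each camera call takes 0.05 s, during which the arm holds its last target. There are 200 camera calls.

## Working session

There is one attempt and no reset: what is moved stays moved. The work goes in short steps, Python scripts to look and compute and a tool call to move; the robot and the scene stay as the last step left them, time stands still between calls to the robot, and variables do not carry over. Pictures are saved under pics/ and viewed, at most 10 in all, crops included, and the job is handed in when it is done.

Besides the shell and the picture viewer there is one more tool, called after "Emit:" as name(argument=value, ...) on one line, values as JSON. jog_arm: Moves the arm, as the interface text tells. Its arguments: {"type":"object","properties":{"travel":{"type":"array"},"dr":{"type":"array"},"claw":{"type":"array"},"newtons":{"type":"number"}},"required":["travel","dr","claw"]}

```bash
mkdir -p pics; cat > h.py <<'E'
import numpy as np, cv2
from scipy.spatial.transform import Rotation as R
from plant import r
def rot(a):
    a=np.array(a,float)
    return a if a.shape==(3,3) else (R.from_quat(a).as_matrix() if a.size==4 else R.from_euler('xyz',a,degrees=True).as_matrix())
def cloud(c):
    v,u=np.mgrid[0:384,0:512]; z=c['range_z']
    P=np.stack([(u-c['cx'])/c['fx']*z,-(v-c['cy'])/c['fy']*z,-z],-1)
    W=P@rot(c['attitude']).T+np.array(c['position']); W[z==0]=np.nan
    return W
def save(n,im): cv2.imwrite('pics/'+n+'.png',im[...,::-1])
E
python3 - <<'E'
from h import *
ims=[]
for n in('scene','side'):
    c=r.capture(n); ims.append(c['pixels']); print(n,c['position'],c['attitude'],c['fx'],c['cx'])
    W=cloud(c); np.save(n+'.npy',W)
    for t in('brush','needle_tool','ribbon_tool','rack','clips_a'):
        for d in r.regions_of(t,n)[:5]:
            m=d['pixels'];print(t,round(d['conf'],2),np.round(d['extent']),np.round(np.nanmedian(W[m],0),3))
    for t in('brush_grip','brush_bristles','needle_grip','clips_a'):
        for d in r.tip_of(t,n)[:5]:
            u,v=np.round(d['at']).astype(int);print(t,round(d['conf'],2),(u,v),np.round(W[v,u],3))
    save(n,cv2.resize(c['pixels'],(800,600)))
print(r.get_state())
E
```

```text
scene [-0.0332174  -0.69844609  0.95301552] [ 47.6463519   -0.51766795 -38.29988543] 397.985339484327 257.04872585981366
brush 0.7 [183. 190. 219. 212.] [0.456 0.219 0.009]
brush 0.68 [234. 254. 255. 299.] [ 0.38  -0.129  0.009]
brush 0.59 [200. 230. 235. 260.] [0.395 0.024 0.008]
brush 0.28 [247. 203. 268. 223.] [0.527 0.028 0.046]
needle_tool 0.66 [295. 274. 335. 280.] [ 0.534 -0.252  0.007]
needle_tool 0.52 [161. 157. 182. 184.] [0.449 0.396 0.041]
ribbon_tool 0.7 [250. 216. 290. 235.] [ 0.533 -0.042  0.047]
ribbon_tool 0.57 [274. 230. 292. 247.] [ 0.519 -0.102  0.049]
rack 0.7 [236. 207. 306. 264.] [ 0.523 -0.071  0.015]
clips_a 0.48 [259. 158. 264. 175.] [0.724 0.242 0.018]
brush_grip 0.67 (np.int64(214), np.int64(248)) [nan nan nan]
brush_grip 0.66 (np.int64(246), np.int64(280)) [ 0.377 -0.142  0.013]
brush_grip 0.6 (np.int64(310), np.int64(276)) [ 0.54  -0.239 -0.   ]
brush_grip 0.59 (np.int64(194), np.int64(205)) [ 0.432  0.234 -0.002]
brush_bristles 0.52 (np.int64(221), np.int64(192)) [ 0.548  0.236 -0.005]
brush_bristles 0.49 (np.int64(234), np.int64(234)) [ 0.462  0.035 -0
[... 1620 characters left out ...]
time_s': 1.0, 'joints': array([ 1.65082064e+01,  2.05467512e+01,  6.80160492e-01, -6.25241930e-04,
       -7.01355760e+01, -1.65055794e+01]), 'qd': array([ 0.07467945,  0.09656605,  0.04228851, -0.0017354 ,  0.05096685,
        0.03839342]), 'joint_torque': array([-6.49702979e-04, -5.82393193e+01,  2.93304330e+01,  7.00266212e+00,
        1.23659291e-02, -2.93074493e-05]), 'tcp_pos': array([ 6.74962687e-01, -3.82667545e-06,  2.26541174e-01]), 'eef_rot': array([ 1.79997755e+02, -5.17967826e-05, -8.99975855e+01]), 'contact_force': array([-0.24781153,  0.22125011, -0.89416914]), 'moment': array([ 0.009418  , -0.02649316, -0.00896634]), 'gripper_force': 0.0, 'gripper_width': 0.08748045625700639}
```

View pics/scene.png

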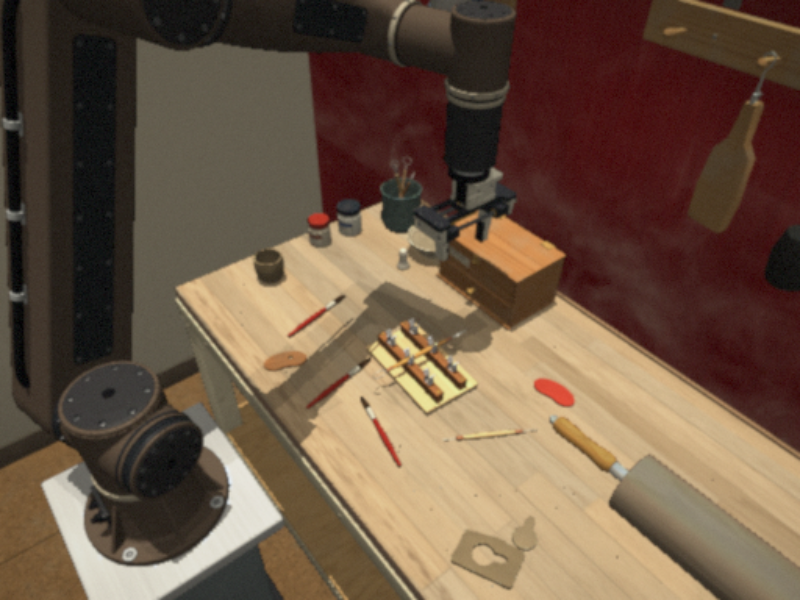

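View pics/side.png

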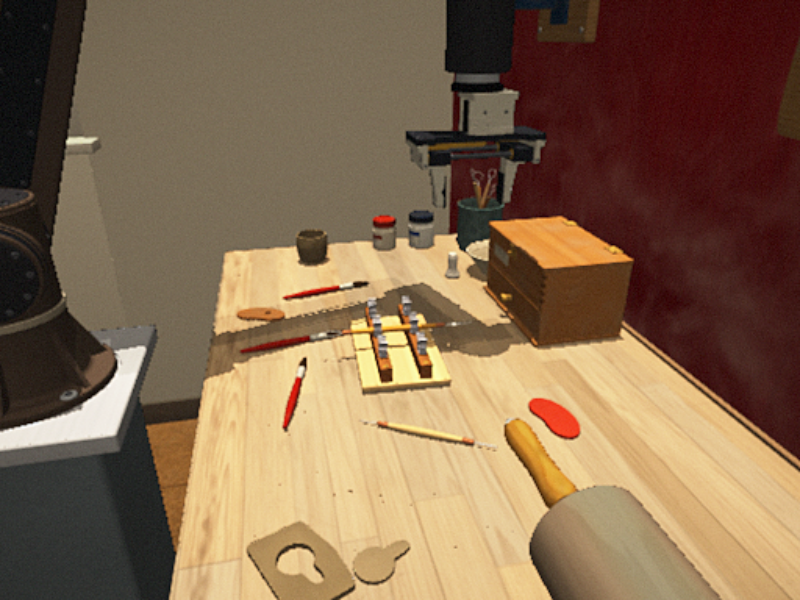

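```bash
cat >> h.py <<'E'
def world2pix(c,P):
    Q=(P-np.array(c['position']))@rot(c['attitude'])
    return c['cx']-c['fx']*Q[...,0]/Q[...,2], c['cy']+c['fy']*Q[...,1]/Q[...,2]
def wristpose(c,s):
    H=np.array(c['hand_eye']); Rt=rot(s['eef_rot']); return Rt@H[:3,:3], Rt@H[:3,3]+np.array(s['tcp_pos'])
def w2p_wrist(c,s,P):
    A,p=wristpose(c,s); Q=(P-p)@A; x,y,z=Q[...,0],-Q[...,1],-Q[...,2]
    n=np.hypot(x,y); th=np.arctan2(n,z); k=th/np.maximum(n,1e-9)
    return c['cx']+c['fx']*k*x, c['cy']+c['fy']*k*y
def ortho(pf,im,x0,x1,y0,y1,z,mm):
    # rows: x decreasing downward, cols: y decreasing to right
    xs=np.arange(x1,x0,-mm/1000); ys=np.arange(y1,y0,-mm/1000)
    X,Y=np.meshgrid(xs,ys,indexing='ij'); P=np.stack([X,Y,np.full_like(X,z)],-1)
    u,v=pf(P); return cv2.remap(im,u.astype(np.float32),v.astype(np.float32),cv2.INTER_LINEAR)
E
python3 - <<'E'
from h import *
s=r.get_state(); w=r.capture('wrist'); c=r.capture('scene')
print(w['hand_eye'],w['fx'],w['cx'],w['cy'])
a=ortho(lambda P:w2p_wrist(w,s,P),w['pixels'],.3,.7,-.35,.35,.01,1.0)
b=ortho(lambda P:world2pix(c,P),c['pixels'],.33,.6,.1,.35,.006,1.0)
b=cv2.resize(b,(324,350))
save('wr',cv2.resize(w['pixels'],(512,384))); save('or',a); save('br',b)
z=w['range_z'];print('wrist depth',np.mean(z>0))
W=np.load('scene.npy'); S=np.load('side.npy')
for N in(W,S):
    P=N.reshape(-1,3); P=P[~np.isnan(P[:,0])]
    t=P[(abs(P[:,0]-.54)<.12)&(abs(P[:,1]+.04)<.14)&(P[:,2]>.009)&(P[:,2]<.019)]
    print('base',len(t),cv2.minAreaRect(t[:,:2].astype(np.float32)),t.mean(0))
canvas=np.zeros((600,800,3),np.uint8); canvas[:400,:700]=a[:400,:700]
canvas[400:600,:230]=cv2.resize(b,(230,200)); save('canvas',canvas)
for n in('wrist',):
    for t in('brush','needle_tool','clips_a','brush_grip','needle_grip','rack'):
        for d in r.tip_of(t,n)[:5]: print(t,round(d['conf'],2),d['at'])
E
```

```text
[[-6.93106126e-04  9.64095418e-01  2.65555163e-01  7.16228837e-02]
 [ 9.99999708e-01  7.53491230e-04 -1.25516365e-04  2.30152768e-04]
 [-3.21103238e-04  2.65554998e-01 -9.64095659e-01 -1.59105257e-01]
 [ 0.00000000e+00  0.00000000e+00  0.00000000e+00  1.00000000e+00]] 297.3186396354542 255.04118787658115 184.88675782212525
wrist depth 0.95684814453125
base 1078 ((0.514933705329895, -0.039704471826553345), (0.21721713244915009, 0.19542312622070312), 87.42670440673828) [ 0.53041809 -0.05507293  0.01302864]
base 1469 ((0.5150859951972961, -0.03919965773820877), (0.21969731152057648, 0.19451668858528137), 87.52350616455078) [ 0.53923106 -0.06767013  0.01287961]
brush 0.72 [439.7, 181.0]
brush 0.64 [453.1, 90.4]
clips_a 0.79 [356.4, 185.9]
clips_a 0.67 [365.0, 79.9]
clips_a 0.61 [363.3, 135.3]
brush_grip 0.72 [454.3, 177.7]
brush_grip 0.72 [456.9, 71.9]
brush_grip 0.26 [361.5, 134.6]
rack 0.75 [351.4, 131.4]
```

View pics/canvas.png

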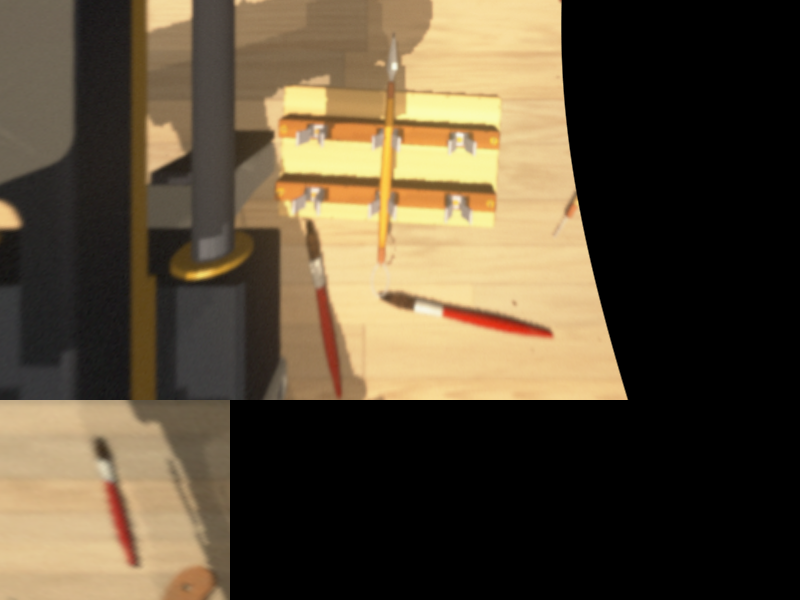

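```bash
cat >> h.py <<'E'
def deltas(s,p,yaw):
    """target TCP p, pointing down with yaw -> travel share, dr share"""
    A=rot(s['eef_rot']); B=rot([180,0,yaw])
    return np.round(A.T@(np.array(p)-s['tcp_pos'])/.5,4), np.round(R.from_matrix(A.T@B).as_rotvec(degrees=True)/360,4)
def pca(m,pf_plane):
    pass
def ray_plane(c,u,v,z):
    u=np.asarray(u,float);v=np.asarray(v,float)
    D=np.stack([(u-c['cx'])/c['fx'],-(v-c['cy'])/c['fy'],-np.ones_like(u)],-1)@rot(c['attitude']).T
    p=np.array(c['position']); return p+D*((z-p[2])/D[...,2])[...,None]
def ray_wrist(c,s,u,v,z):
    A,p=wristpose(c,s); x=(np.asarray(u,float)-c['cx'])/c['fx']; y=(np.asarray(v,float)-c['cy'])/c['fy']
    th=np.hypot(x,y); k=np.sin(th)/np.maximum(th,1e-9)
    D=np.stack([x*k,-y*k,-np.cos(th)],-1)@A.T
    return p+D*((z-p[2])/D[...,2])[...,None]
def axisfit(P):
    xy=P[:,:2]; c=xy.mean(0); d=np.linalg.svd(xy-c,full_matrices=False)[2][0]
    d=d*np.sign(d[0]); t=(xy-c)@d
    return c,d,c+d*t.min(),c+d*t.max(),np.degrees(np.arctan2(d[1],d[0]))
E
python3 - <<'E'
from h import *
for n in('scene','side'):
    c=r.capture(n)
    for t in('brush','needle_tool'):
        for d in r.regions_of(t,n)[:4]:
            v,u=np.nonzero(d['pixels']); P=ray_plane(c,u,v,.006); print(n,t,round(d['conf'],2),*[np.round(x,3) for x in axisfit(P)])
s=r.get_state(); print(s['time_s'])
for y in(0,180): print(deltas(s,[.44,.22,.2],y))
E
```

```text
scene brush 0.6 [0.387 0.025] [0.985 0.172] [0.327 0.015] [0.461 0.038] 9.912
scene brush 0.53 [ 0.385 -0.114] [0.216 0.976] [ 0.366 -0.2  ] [ 0.403 -0.033] 77.526
scene brush 0.41 [0.443 0.216] [0.974 0.228] [0.394 0.205] [0.539 0.239] 13.166
side brush 0.74 [0.467 0.224] [0.976 0.216] [0.387 0.206] [0.542 0.24 ] 12.474
side brush 0.74 [0.378 0.024] [0.988 0.157] [0.304 0.012] [0.457 0.036] 9.006
side brush 0.62 [ 0.383 -0.122] [0.215 0.977] [ 0.365 -0.204] [ 0.403 -0.032] 77.566
side brush 0.29 [0.568 0.033] [ 0.997 -0.071] [0.493 0.038] [0.645 0.027] -4.076
side needle_tool 0.76 [ 0.539 -0.252] [ 0.856 -0.517] [ 0.483 -0.218] [ 0.593 -0.285] -31.117
side needle_tool 0.28 [0.566 0.049] [ 0.999 -0.049] [0.526 0.051] [0.607 0.047] -2.789
1.7
(array([-0.44  ,  0.47  ,  0.0531]), array([ 0.  ,  0.  , -0.25]))
(array([-0.44  ,  0.47  ,  0.0531]), array([ 0.  , -0.  ,  0.25]))
```

Emit:
jog_arm(travel=[[-0.432,0.484,0.053],[-0.432,0.484,0.053],[-0.432,0.484,0.053],[-0.432,0.484,0.053],[-0.432,0.484,0.053],[-0.432,0.484,0.053],[-0.432,0.484,0.053],[-0.432,0.484,0.053],[-0.432,0.484,0.053],[-0.432,0.484,0.053]], dr=[[0,0,-0.2856],[0,0,-0.2856],[0,0,-0.2856],[0,0,-0.2856],[0,0,-0.2856],[0,0,-0.2856],[0,0,-0.2856],[0,0,-0.2856],[0,0,-0.2856],[0,0,-0.2856]], claw=[1,1,1,1,1,1,1,1,1,1], newtons=50)

```text
time_s: 2.95
tcp_pos: [0.433, 0.2161, 0.2003]
eef_rot: [-180.0, -0.0, 13.1]
contact_force: [-0.4, 0.5, 0.1]
gripper_width: 0.0877
gripper_force: 0.0
```

```bash
cat > look.py <<'E'
from h import *
import sys
s=r.get_state(); w=r.capture('wrist'); print(s['time_s'],np.round(s['tcp_pos'],4),np.round(s['eef_rot'],2),np.round(s['joints'],1))
save(sys.argv[1],w['pixels']); pf=lambda P:w2p_wrist(w,s,P)
x,y=s['tcp_pos'][:2]
for a in sys.argv[2:]:
    t,z=a.split(':')
    for d in r.regions_of(t,'wrist')[:3]:
        v,u=np.nonzero(d['pixels']); P=ray_wrist(w,s,u,v,float(z)); print(t,round(d['conf'],2),d['extent'],*[np.round(q,4) for q in axisfit(P)])
for t,z in(('brush_grip',.006),('brush_bristles',.006),('needle_grip',.005),('clips_a',.038)):
    for d in r.tip_of(t,'wrist')[:3]: print(t,round(d['conf'],2),d['at'],np.round(ray_wrist(w,s,*d['at'],z),4))
E
python3 look.py w1 brush:.006
```

```text
2.95 [0.433  0.2161 0.2003] [-1.7999e+02 -2.0000e-02  1.3090e+01] [ 49.9   3.5 -25.    0.  -61.5  53.2]
brush 0.8 [249.1, 66.0, 262.6, 209.4] [0.4625 0.2244] [0.9752 0.2213] [0.3762 0.2048] [0.5486 0.2439] 12.7861
brush 0.8 [375.6, 163.5, 394.2, 236.3] [0.426 0.033] [0.984 0.178] [0.3731 0.0234] [0.4781 0.0424] 10.2547
brush_grip 0.77 [256.3, 158.6] [0.4398 0.2161 0.006 ]
brush_grip 0.6 [376.1, 241.8] [0.3651 0.0259 0.006 ]
brush_bristles 0.89 [393.1, 161.6] [0.4787 0.042  0.006 ]
brush_bristles 0.75 [254.2, 66.0] [0.5474 0.2436 0.006 ]
brush_bristles 0.41 [449.5, 130.9] [ 0.5436 -0.0344  0.006 ]
```

View pics/w1.png

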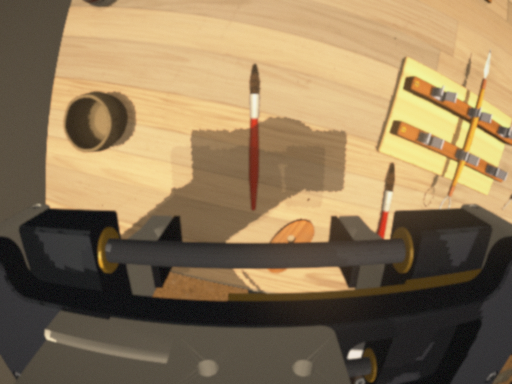

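Emit:
jog_arm(travel=[[0.011,-0.003,0.11],[0.011,-0.003,0.22],[0.011,-0.003,0.31],[0.011,-0.003,0.37],[0.011,-0.003,0.392],[0.011,-0.003,0.392],[0.011,-0.003,0.392],[0.011,-0.003,0.392],[0.011,-0.003,0.392],[0.011,-0.003,0.392]], dr=[[0,0,0],[0,0,0],[0,0,0],[0,0,0],[0,0,0],[0,0,0],[0,0,0],[0,0,0],[0,0,0],[0,0,0]], claw=[0.5,0.5,0.5,0.5,0.5,0.5,0,0,0,0], newtons=50)

```text
time_s: 4.5
tcp_pos: [0.4382, 0.2189, 0.0046]
eef_rot: [-180.0, -0.0, 12.8]
contact_force: [-1.4, -0.1, 5.0]
gripper_width: 0.0114
gripper_force: 50.0
```

Emit:
jog_arm(travel=[[0,0,-0.08],[0,0,-0.18],[0.03,0.1,-0.28],[0.06,0.2,-0.34],[0.09,0.3,-0.34],[0.121,0.413,-0.34],[0.121,0.413,-0.34],[0.121,0.413,-0.34],[0.121,0.413,-0.34],[0.121,0.413,-0.34]], dr=[[0,0,0],[0,0,0],[0,0,0.02],[0,0,0.0428],[0,0,0.0428],[0,0,0.0428],[0,0,0.0428],[0,0,0.0428],[0,0,0.0428],[0,0,0.0428]], claw=[0,0,0,0,0,0,0,0,0,0])

```text
time_s: 5.75
tcp_pos: [0.5425, 0.0318, 0.1742]
eef_rot: [-180.0, -0.0, -2.5]
contact_force: [0.3, 0.0, -0.3]
gripper_width: 0.0114
gripper_force: 50.0
```

```bash
python3 look.py w2 brush:.186 ribbon_tool:.045 clips_a:.05; python3 - <<'E'
from h import *
s=r.get_state(); w=r.capture('wrist'); pf=lambda P:w2p_wrist(w,s,P)
a=ortho(pf,w['pixels'],.43,.65,-.16,.11,.038,.5)
# edges of battens/grid: draw model
rc=np.array([.543,-.037]); th=np.radians(-2.6)
save('o2',cv2.resize(a,None,fx=1.45,fy=1.3))
print(a.shape)
E
```

```text
5.75 [0.5425 0.0318 0.1742] [-1.7999e+02 -1.0000e-02 -2.4900e+00] [ 24.   10.6 -20.3  -0.  -59.1  63.5]
brush 0.59 [242.0, 23.7, 271.5, 293.7] [0.5911 0.0295] [ 0.9989 -0.0465] [0.5058 0.0335] [0.6547 0.0266] -2.6675
brush 0.54 [259.8, 276.2, 268.9, 293.0] [0.5115 0.0273] [ 0.9984 -0.0568] [0.5062 0.0276] [0.5179 0.0269] -3.2541
brush 0.5 [392.6, 276.8, 417.2, 288.1] [ 0.5035 -0.0629] [0.2573 0.9663] [ 0.5001 -0.0755] [ 0.5062 -0.0528] 75.0875
ribbon_tool 0.57 [319.2, 50.1, 335.0, 212.2] [ 0.5776 -0.0417] [ 0.9987 -0.0511] [ 0.5026 -0.0379] [ 0.6671 -0.0463] -2.9267
clips_a 0.62 [315.2, 135.0, 346.5, 213.0] [ 0.5446 -0.0428] [ 0.9999 -0.0144] [ 0.5037 -0.0422] [ 0.5808 -0.0433] -0.8252
clips_a 0.6 [369.5, 137.3, 402.7, 210.8] [ 0.541  -0.1067] [ 0.9992 -0.0396] [ 0.5015 -0.1051] [ 0.5772 -0.1081] -2.2723
clips_a 0.51 [262.7, 138.5, 275.1, 209.8] [0.5557 0.0169] [ 0.9995 -0.0311] [0.5085 0.0184] [0.5834 0.0161] -1.7797
brush_grip 0.93 [255.0, 229.8] [0.4676 0.035  0.006 ]
brush_grip 0.74 [381.5, 280.1] [ 0.3774 -0.1384  0.006 ]
brush_grip 0.5 [266.2, 297.1] [0.3661 0.0244 0.006 ]
brush_bristles 0.68 [255.4, 26.2] [0.7023 0.0242 0.006 ]
needle_grip 0.88 [463.6, 167.0] [ 0.5359 -0.2509  0.005 ]
(441, 540, 3)
```

View pics/o2.png

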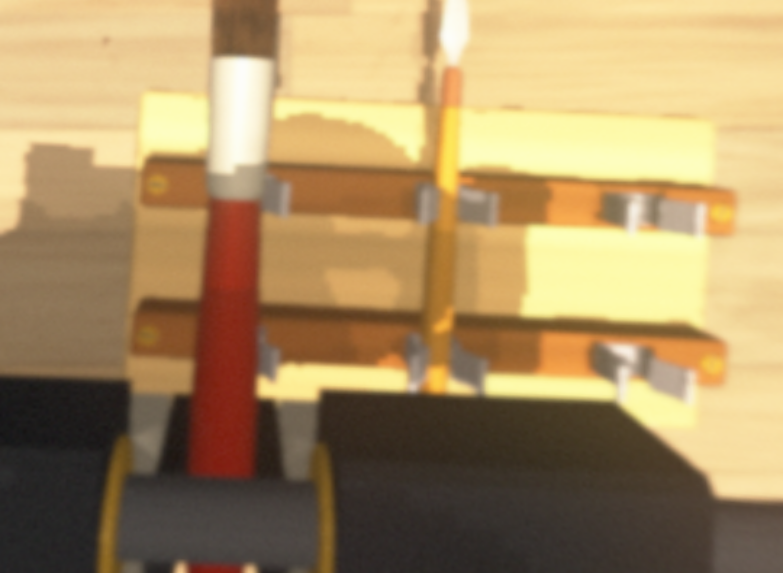

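Emit:
jog_arm(travel=[[0.011,0.0116,0.04],[0.011,0.0116,0.09],[0.011,0.0116,0.14],[0.011,0.0116,0.17],[0.011,0.0116,0.178],[0.011,0.0116,0.178],[0.011,0.0116,0.178],[0.011,0.0116,0.178],[0.011,0.0116,0.178],[0.011,0.0116,0.178]], dr=[[0,0,0.0005],[0,0,0.0005],[0,0,0.0005],[0,0,0.0005],[0,0,0.0005],[0,0,0.0005],[0,0,0.0005],[0,0,0.0005],[0,0,0.0005],[0,0,0.0005]], claw=[0,0,0,0,0,0,0,0,0,0])

```text
time_s: 7.45
tcp_pos: [0.5481, 0.0247, 0.0852]
eef_rot: [-180.0, -0.0, -2.8]
contact_force: [-0.4, 0.1, -0.8]
gripper_width: 0.0116
gripper_force: 50.0
```

```bash
python3 look.py w3 brush:.088; python3 - <<'E'
from h import *
s=r.get_state(); w=r.capture('wrist'); pf=lambda P:w2p_wrist(w,s,P)
a=ortho(pf,w['pixels'],.48,.62,-.06,.11,.064,.25)
cc=np.array([.548,.0251]); th=np.radians(-2.8); X=np.array([np.cos(th),np.sin(th)]); Y=np.array([-X[1],X[0]])
for lx in(-35,-23,23,35):
  for ly in(-10,10):
    p=cc+X*lx/1e3+Y*ly/1e3; cv2.circle(a,(int((.11-p[1])*4000),int((.62-p[0])*4000)),3,(0,255,0),-1)
save('o3',a)
E
```

```text
7.45 [0.5481 0.0247 0.0852] [-1.7999e+02 -2.0000e-02 -2.7700e+00] [ 23.   16.5 -25.8  -0.  -47.6  64.2]
brush 0.67 [243.5, 26.2, 272.6, 291.5] [0.5955 0.0222] [ 0.9988 -0.0495] [0.5055 0.0267] [0.6623 0.0189] -2.8388
brush 0.56 [240.9, 278.1, 246.7, 292.7] [0.5118 0.0327] [ 0.9986 -0.0538] [0.5058 0.0331] [0.519  0.0323] -3.0821
brush_grip 0.95 [255.8, 228.3] [0.5143 0.0256 0.006 ]
brush_bristles 0.71 [254.2, 26.4] [0.6836 0.0186 0.006 ]
brush_bristles 0.4 [237.1, 266.7] [0.4759 0.0448 0.006 ]
needle_grip 0.81 [504.4, 187.9] [ 0.5362 -0.2526  0.005 ]
needle_grip 0.69 [255.7, 25.8] [0.6844 0.0174 0.005 ]
clips_a 0.71 [254.2, 186.6] [0.5612 0.0246 0.038 ]
```

View pics/o3.png

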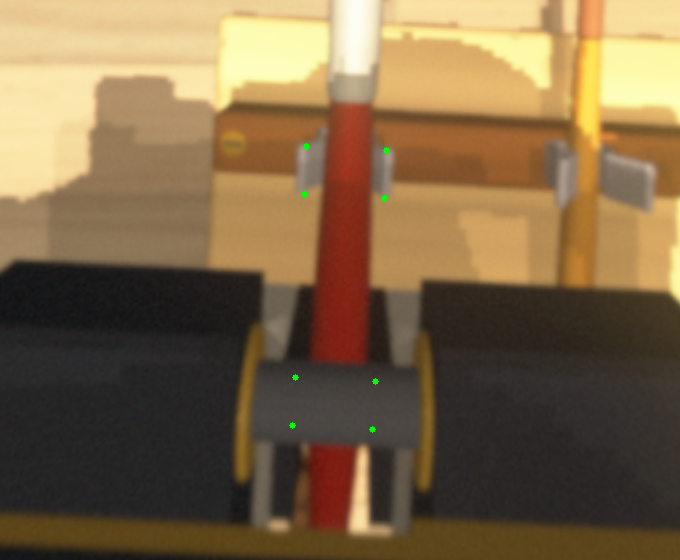

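Emit:
jog_arm(travel=[[0,0,0.02],[0,0,0.035],[0,0,0.05],[0,0,0.06],[0,0,0.07],[0,0,0.077],[0,0,0.081],[0,0,0.084],[0,0,0.084],[0,0,0.084]], dr=[[0,0,0],[0,0,0],[0,0,0],[0,0,0],[0,0,0],[0,0,0],[0,0,0],[0,0,0],[0,0,0],[0,0,0]], claw=[0,0,0,0,0,0,0,0,0,0], newtons=60)

```text
time_s: 9.05
tcp_pos: [0.5487, 0.025, 0.0445]
eef_rot: [-180.0, -0.1, -2.7]
contact_force: [-3.8, 3.0, 15.9]
gripper_width: 0.0115
gripper_force: 60.0
```

Emit:
jog_arm(travel=[[0,0,0.003],[0,0,0.005],[0,0,0.005],[0,0,0.005],[0,0,0.005],[0,0,0.003],[0,0,0.001],[0,0,0],[0,0,-0.002],[0,0,-0.002]], dr=[[0,0,0],[0,0,0],[0,0,0],[0,0,0],[0,0,0],[0,0,0],[0,0,0],[0,0,0],[0,0,0],[0,0,0]], claw=[0,0,0,0,0,0.35,0.35,0.35,0.35,0.35])

```text
time_s: 10.3
tcp_pos: [0.5479, 0.0246, 0.0438]
eef_rot: [180.0, 0.0, -2.8]
contact_force: [0.7, -0.2, 0.4]
gripper_width: 0.0308
gripper_force: 0.0
```

```bash
python3 - <<'E'
from h import *
s=r.get_state(); print(s['time_s'],s['tcp_pos'],s['gripper_width'],s['contact_force'])
c=r.capture('side'); W=cloud(c)
im=c['pixels'][170:260,170:310]; save('s4',cv2.resize(im,None,fx=5,fy=5,interpolation=cv2.INTER_CUBIC))
E
```

```text
10.3 [0.54792762 0.02459692 0.04379734] 0.03077792389256609 [ 0.73862017 -0.22532308  0.39872201]
```

Emit:
jog_arm(travel=[[0,0,-0.02],[0,0,-0.06],[0,0,-0.12],[0,0,-0.2],[0,0,-0.28],[0,0,-0.31],[0,0.05,-0.31],[0,0.1,-0.31],[0,0.1,-0.31],[0,0.1,-0.31]], dr=[[0,0,0],[0,0,0],[0,0,0],[0,0,0],[0,0,0],[0,0,0],[0,0,0],[0,0,0],[0,0,0],[0,0,0]], claw=[0.35,0.35,0.35,0.35,0.35,0.5,0.5,0.5,0.5,0.5])

```text
time_s: 11.6
tcp_pos: [0.5455, -0.0251, 0.199]
eef_rot: [-180.0, 0.0, -2.8]
contact_force: [0.6, -0.2, -0.2]
gripper_width: 0.0435
gripper_force: 0.0
```

```bash
python3 look.py w5 brush:.046 needle_tool:.005 ; python3 - <<'E'
from h import *
s=r.get_state(); w=r.capture('wrist'); pf=lambda P:w2p_wrist(w,s,P)
a=ortho(pf,w['pixels'],.46,.70,-.14,.09,.046,.5)
c=r.capture('side')
im=cv2.resize(c['pixels'][180:250,200:310],None,fx=4.8,fy=4.8,interpolation=cv2.INTER_CUBIC)
can=np.zeros((600,800,3),np.uint8); can[:im.shape[0],:im.shape[1]]=im
b=cv2.resize(a,None,fx=.55,fy=.55); can[336:336+b.shape[0],:b.shape[1]]=b
save('s5',can)
# brush handle height profile from wrist depth? sample top heights along brush axis
v,u=np.mgrid[0:384,0:512]
A,p=wristpose(w,s); x=(u-w['cx'])/w['fx'];y=(v-w['cy'])/w['fy'];t=np.hypot(x,y);k=np.tan(t)/np.maximum(t,1e-9);z=w['range_z']
P=np.stack([x*k*z,-y*k*z,-z],-1)@A.T+p; P=P[(z>0)&(t<1.3)]
for l in range(-20,120,10):
    q=np.array([.548,.0248])+l/1e3*np.array([.9988,-.0489]); m=np.hypot(*(P[:,:2]-q).T)<.004
    print(l,m.sum(),np.round(np.percentile(P[m][:,2],[20,50,90]),4) if m.any() else '')
E
```

```text
11.6 [ 0.5455 -0.0251  0.199 ] [-1.8e+02  2.0e-02 -2.8e+00] [ 17.9   9.6 -18.   -0.  -62.4  69.3]
brush 0.81 [200.9, 65.7, 219.8, 216.8] [0.581 0.024] [ 0.9984 -0.0557] [0.4965 0.0287] [0.6633 0.0194] -3.1944
brush 0.77 [270.6, 271.9, 299.9, 279.8] [ 0.4182 -0.0563] [0.2    0.9798] [ 0.4146 -0.0738] [ 0.4225 -0.0348] 78.4621
brush 0.53 [216.9, 269.6, 233.0, 294.3] [0.4074 0.0193] [0.9831 0.1829] [0.3904 0.0161] [0.4251 0.0226] 10.5406
needle_tool 0.56 [397.8, 106.8, 452.2, 206.3] [ 0.5394 -0.2534] [ 0.8605 -0.5095] [ 0.4812 -0.219 ] [ 0.6169 -0.2993] -30.6314
brush_grip 0.94 [210.2, 169.3] [0.542  0.0297 0.006 ]
brush_grip 0.63 [228.0, 289.0] [0.3672 0.0222 0.006 ]
brush_bristles 0.67 [265.1, 266.4] [ 0.4034 -0.032   0.006 ]
brush_bristles 0.63 [205.4, 67.1] [0.6656 0.027  0.006 ]
needle_grip 0.67 [422.2, 163.9] [ 0.5375 -0.2515  0.005 ]
clips_a 0.48 [52.9, 49.5] [0.7165 0.2195 0.038 ]
-20 47 [0.0513 0.0526 0.0541]
-10 54 [0.0508 0.0527 0.0539]
0 58 [0.0158 0.0526 0.0536]
10 54 [0.0168 0.0528 0.0538]
20 496 [0.2892 0.29   0.3184]
30 434 [0.289  0.2895 0.2903]
40 626 [0.2734 0.282  0.2893]
50 68 [0.0154 0.0511 0.0528]
60 63 [0.0159 0.0521 0.0533]
70 71 [0.0016 0.0523 0.0538]
80 71 [0.0009 0.0507 0.0529]
90 75 [0.0012 0.0504 0.0531]
100 66 [0.001  0.0499 0.0519]
110 70 [0.0006 0.0465 0.0495]
```

View pics/s5.png

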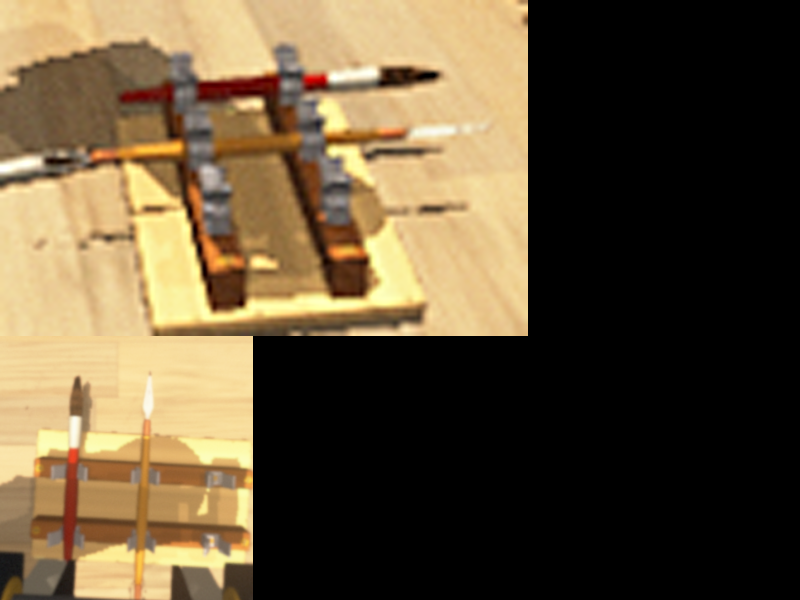

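Emit:
jog_arm(travel=[[0.007,0.1,0],[0.007,0.2,0.02],[0.007,0.3,0.07],[0.007,0.4,0.12],[0.007,0.455,0.17],[0.007,0.455,0.198],[0.007,0.455,0.198],[0.007,0.455,0.198],[0.007,0.455,0.198],[0.007,0.455,0.198]], dr=[[0,0,0.02],[0,0,0.04],[0,0,0.06],[0,0,0.0772],[0,0,0.0772],[0,0,0.0772],[0,0,0.0772],[0,0,0.0772],[0,0,0.0772],[0,0,0.0772]], claw=[0.5,0.5,0.5,0.5,0.5,0.5,0.5,0.5,0.5,0.5])

```text
time_s: 13.3
tcp_pos: [0.5387, -0.2522, 0.1009]
eef_rot: [-180.0, -0.1, -30.5]
contact_force: [0.7, 0.2, 0.4]
gripper_width: 0.0434
gripper_force: 0.0
```

```bash
python3 look.py w6 needle_tool:.005
```

```text
13.3 [ 0.5387 -0.2522  0.1009] [-1.7997e+02 -8.0000e-02 -3.0510e+01] [ -6.3  19.3 -19.    0.  -51.6  65.8]
needle_tool 0.75 [246.4, 78.4, 259.9, 274.7] [ 0.546  -0.2567] [ 0.8601 -0.5102] [ 0.4609 -0.2063] [ 0.617  -0.2988] -30.6767
needle_tool 0.61 [11.4, 192.4, 20.3, 211.3] [0.6635 0.0011] [ 0.9985 -0.0549] [0.6537 0.0016] [6.76e-01 4.00e-04] -3.1452
needle_grip 0.65 [255.0, 186.3] [ 0.5384 -0.2523  0.005 ]
```

View pics/w6.png

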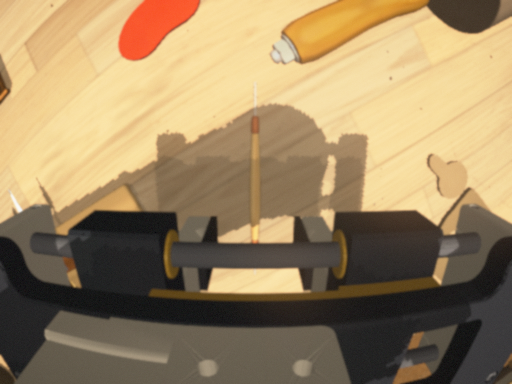

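Emit:
jog_arm(travel=[[0,0,0.07],[0,0,0.13],[0,0,0.17],[0,0,0.185],[0,0,0.192],[0,0,0.192],[0,0,0.192],[0,0,0.192],[0,0,0.192],[0,0,0.192]], dr=[[0,0,0],[0,0,0],[0,0,0],[0,0,0],[0,0,0],[0,0,0],[0,0,0],[0,0,0],[0,0,0],[0,0,0]], claw=[0.5,0.5,0.5,0.5,0.5,0.5,0,0,0,0], newtons=50)

```text
time_s: 14.85
tcp_pos: [0.5382, -0.2527, 0.0042]
eef_rot: [-180.0, -0.0, -30.6]
contact_force: [-1.2, -1.9, 2.8]
gripper_width: 0.0095
gripper_force: 50.5
```

Emit:
jog_arm(travel=[[0,0,-0.07],[0,0,-0.16],[-0.03,-0.05,-0.2],[-0.08,-0.14,-0.2],[-0.13,-0.23,-0.2],[-0.145,-0.258,-0.19],[-0.145,-0.258,-0.17],[-0.145,-0.258,-0.162],[-0.145,-0.258,-0.162],[-0.145,-0.258,-0.162]], dr=[[0,0,0],[0,0,0],[0,0,-0.025],[0,0,-0.05],[0,0,-0.0772],[0,0,-0.0772],[0,0,-0.0772],[0,0,-0.0772],[0,0,-0.0772],[0,0,-0.0772]], claw=[0,0,0,0,0,0,0,0,0,0])

```text
time_s: 16.1
tcp_pos: [0.5413, -0.1056, 0.085]
eef_rot: [180.0, 0.0, -2.9]
contact_force: [0.1, -0.4, 0.1]
gripper_width: 0.0096
gripper_force: 50.0
```

```bash
python3 look.py w7 needle_tool:.085; python3 - <<'E'
from h import *
s=r.get_state(); w=r.capture('wrist'); pf=lambda P:w2p_wrist(w,s,P)
a=ortho(pf,w['pixels'],.48,.62,-.19,-.02,.064,.25)
cc=np.array([.5416,-.1047]); th=np.radians(-2.8); X=np.array([np.cos(th),np.sin(th)]); Y=np.array([-X[1],X[0]])
for lx in(-35,-23,23,35):
  for ly in(-10,10):
    p=cc+X*lx/1e3+Y*ly/1e3; cv2.circle(a,(int((-.02-p[1])*4000),int((.62-p[0])*4000)),3,(0,255,0),-1)
save('o7',a)
E
```

```text
16.1 [ 0.5413 -0.1056  0.085 ] [ 1.7999e+02  1.0000e-02 -2.8500e+00] [  9.3  16.8 -25.4   0.  -47.8  77.8]
needle_tool 0.92 [245.9, 70.7, 263.7, 293.2] [ 0.5623 -0.1067] [ 0.9986 -0.0531] [ 0.4967 -0.1032] [ 0.6322 -0.1105] -3.0426
brush_grip 0.8 [89.2, 203.7] [0.5363 0.0521 0.006 ]
brush_bristles 0.82 [78.5, 55.8] [0.6738 0.045  0.006 ]
brush_bristles 0.77 [110.9, 262.7] [0.4729 0.0432 0.006 ]
needle_grip 0.64 [255.5, 233.1] [ 0.5025 -0.1041  0.005 ]
needle_grip 0.52 [167.4, 196.9] [ 0.5395 -0.0293  0.005 ]
clips_a 0.39 [256.4, 231.8] [ 0.5187 -0.1056  0.038 ]
```

View pics/o7.png

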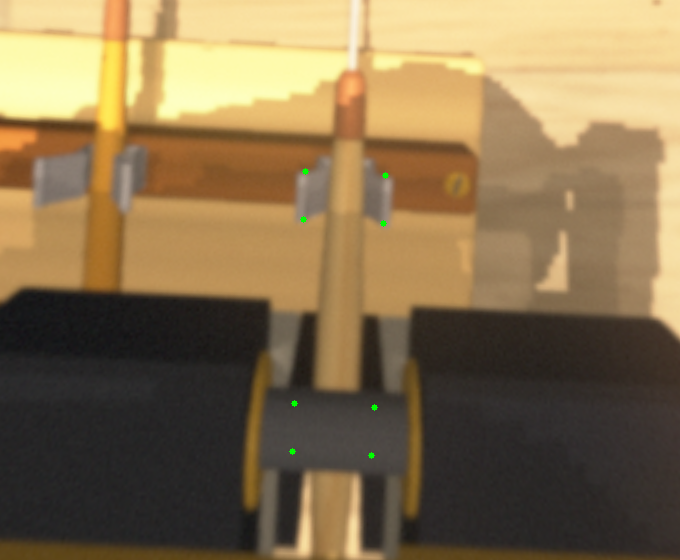

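Emit:
jog_arm(travel=[[0,-0.0016,0.02],[0,-0.0016,0.035],[0,-0.0016,0.05],[0,-0.0016,0.06],[0,-0.0016,0.07],[0,-0.0016,0.077],[0,-0.0016,0.082],[0,-0.0016,0.087],[0,-0.0016,0.09],[0,-0.0016,0.09]], dr=[[0,0,0],[0,0,0],[0,0,0],[0,0,0],[0,0,0],[0,0,0],[0,0,0],[0,0,0],[0,0,0],[0,0,0]], claw=[0,0,0,0,0,0,0,0,0,0], newtons=60)

```text
time_s: 17.7
tcp_pos: [0.5413, -0.104, 0.0438]
eef_rot: [180.0, -0.1, -2.7]
contact_force: [-14.5, 4.5, 42.7]
gripper_width: 0.0093
gripper_force: 60.1
```

Emit:
jog_arm(travel=[[0,0,-0.005],[0,0,-0.007],[0,0,-0.007],[0,0,-0.007],[0,0,-0.007],[0,0,-0.03],[0,0,-0.08],[0,0,-0.16],[0,0,-0.24],[0,0,-0.31]], dr=[[0,0,0],[0,0,0],[0,0,0],[0,0,0],[0,0,0],[0,0,0],[0,0,0],[0,0,0],[0,0,0],[0,0,0]], claw=[0,0.35,0.35,0.35,0.35,0.35,0.35,0.35,0.35,0.35])

```text
time_s: 18.95
tcp_pos: [0.5415, -0.104, 0.1976]
eef_rot: [-180.0, -0.1, -2.8]
contact_force: [1.1, 0.3, -0.7]
gripper_width: 0.0307
gripper_force: 0.0
```

```bash
python3 look.py w8 brush:.046 needle_tool:.045 ribbon_tool:.045; python3 - <<'E'
from h import *
s=r.get_state(); w=r.capture('wrist')
c=r.capture('side')
im=cv2.resize(c['pixels'][170:260,180:310],None,fx=6,fy=6,interpolation=cv2.INTER_CUBIC); save('s8',im)
v,u=np.mgrid[0:384,0:512]
A,p=wristpose(w,s); x=(u-w['cx'])/w['fx'];y=(v-w['cy'])/w['fy'];t=np.hypot(x,y);k=np.tan(t)/np.maximum(t,1e-9);z=w['range_z']
P=np.stack([x*k*z,-y*k*z,-z],-1)@A.T+p; P=P[(z>0)&(t<1.3)]
for q0 in([.5416,-.1047],[.548,.0248]):
  for l in range(-50,60,10):
    q=np.array(q0)+l/1e3*np.array([.9988,-.0489]); m=(np.hypot(*(P[:,:2]-q).T)<.003)&(P[:,2]<.15)
    print(l,m.sum(),np.round(np.percentile(P[m][:,2],[20,50,90]),4) if m.any() else '')
E
```

```text
18.95 [ 0.5415 -0.104   0.1976] [-1.7999e+02 -1.0000e-01 -2.7600e+00] [  9.5  10.1 -17.6   0.  -62.2  77.7]
brush 0.74 [130.3, 70.4, 150.4, 211.5] [0.5833 0.0243] [ 0.998  -0.0626] [0.5019 0.0294] [0.6637 0.0192] -3.5903
brush 0.55 [227.9, 273.8, 285.8, 284.1] [ 0.4116 -0.0987] [0.2199 0.9755] [ 0.4034 -0.1349] [ 0.4195 -0.0636] 77.2993
needle_tool 0.79 [250.0, 90.8, 260.6, 230.5] [ 0.5432 -0.1048] [ 0.9989 -0.0477] [ 0.4735 -0.1015] [ 0.6295 -0.1089] -2.736
ribbon_tool 0.84 [191.5, 60.4, 203.0, 217.5] [ 0.5758 -0.0407] [ 0.9983 -0.058 ] [ 0.4923 -0.0359] [ 0.6642 -0.0458] -3.3222
brush_grip 0.93 [286.3, 280.0] [ 0.3762 -0.1398  0.006 ]
brush_grip 0.73 [141.0, 171.0] [0.5417 0.041  0.006 ]
brush_grip 0.61 [369.5, 22.5] [ 0.716  -0.2534  0.006 ]
brush_bristles 0.92 [134.7, 72.1] [0.6665 0.0373 0.006 ]
needle_grip 0.92 [255.8, 172.6] [ 0.5314 -0.1046  0.005 ]
clips_a 0.35 [133.6, 72.7] [0.6611 0.0255 0.038 ]
-50 20 [0.048  0.0493 0.05  ]
-40 21 [0.0494 0.0498 0.0506]
-30 23 [0.05   0.0507 0.0514]
-20 23 [0.0506 0.0511 0.0519]
-10 26 [0.0504 0.051  0.0517]
0 23 [0.0506 0.0511 0.0515]
10 26 [0.0501 0.0506 0.0517]
20 28 [0.0499 0.0505 0.0513]
30 28 [0.0494 0.0498 0.0507]
40 27 [0.0491 0.0498 0.0504]
50 28 [0.0484 0.0493 0.0505]
-50 13 [0.0147 0.0149 0.0153]
-40 18 [0.05   0.0511 0.0517]
-30 20 [0.0517 0.0522 0.0532]
-20 44 [0.0162 0.0334 0.0532]
-10 37 [0.015  0.0521 0.0535]
0 39 [0.0149 0.052  0.0534]
10 42 [0.0151 0.0515 0.0536]
20 23 [0.0518 0.0525 0.0534]
30 23 [0.0518 0.0526 0.0536]
40 41 [0.0149 0.0507 0.0528]
50 36 [0.0148 0.0506 0.0524]
```

View pics/s8.png

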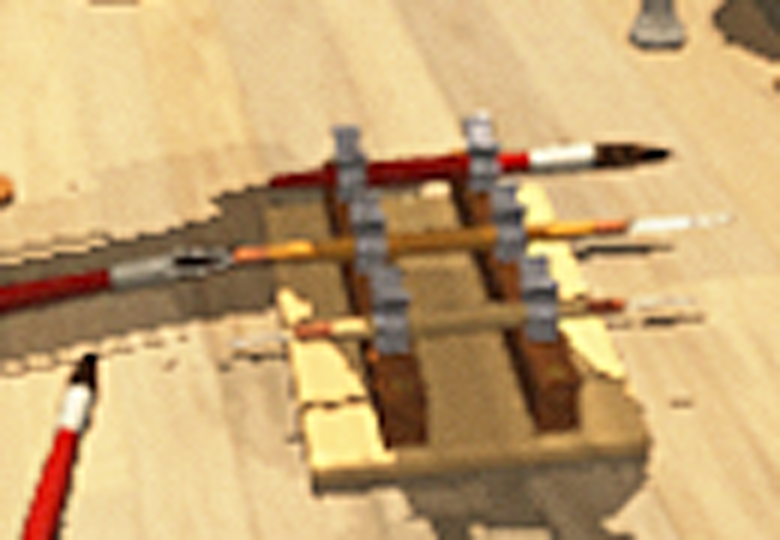

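```bash
python3 -c "
from plant import r
print(r.close_job())"
```

```text
the job is handed in; nothing more can be done
None
```

The glaze brush and the needle tool are both pressed home in the rack's two empty clip pairs, with the brush's bristles out on the wall side. The ribbon tool and other things were left where they were, and I handed the job in at about 19 s without receiving a verdict.

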